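# Let four slim cells out of the bench dispenser

## Robot

A 7-joint arm with a two-finger parallel gripper is mounted at the origin on the work surface. World frame = base frame: x ahead of the robot, y to its left, z up, the work surface at z = 0. Lengths are in mm, angles in rad, forces in N, time in s.
With the tool pointing down it reaches from about 425 to 875 mm from the base axis. Payload 4.7 kg.
Tool frame: the origin (TCP) lies midway between the tips of the shut fingers; the grasp point (between the pads) lies 19 mm behind it; z points along the fingers, y is the line along which they close (so a half turn about z gives the same grasp; the last joint's range is limited). The gripper opens to 85 mm and grips with 20 to 120 N. Pads are 22 mm wide; open, the fingers measure 114 mm over their backs; the gripper's body (76 mm by 85 mm) begins 54 mm behind the grasp point. The pads swing forward as they close: fully open they stand 13 mm farther back than shut.
Start: joints at [-1.246, 0.321, -0.07, 1.45, 0.023, 1.371, -0.057], TCP at [198.81, 618.869, 231.349] pointing down, gripper open.
Joint ranges: [-2.86, 2.86], [-0.3, 2.09], [-1.38, 1.24], [0.06, 2.45], [-1.56, 4.7], [0.09, 2.05], [-2.69, 2.69]. Speed limits (rad/s): [2.57, 2.57, 3.14, 3.14, 3.14, 3.14, 3.14].

## Interface

Orientations are given as a rotation vector (axis times angle).
In Python, from cell import sensors, cams, workorder, finder gives the robot as it stands.
- The arm moves only by the tool apply_moves, never from a script. Its argument "rows" is a list of rows, each a list of 3 entries, a list of its own where there are three numbers: the opening, from 0 (shut) to 1 (fully open), then the shift along the tool's x, y, z scaled (see below), then the turn, a rotation vector about the tool's x, y, z scaled (see below). In form: [[fingers, [tx, ty, tz], [rx, ry, rz]], ...]. A call has 1 to 8 rows; each row is the pose to reach, as a shift and turn from the pose commanded when the call began, along the tool's axes at that moment; what a row does not reach only later rows make up. The controller multiplies each number of a shift by 500 mm and each number of a turn by pi/4 rad. A row lasts 1/10 s, in which the tool goes at most 50 mm and 8.59 degrees, less where a joint would pass 70% of its speed; a pose out of reach is approached as far as the arm can. A call with a number of a shift or a turn outside -1 to 1 is refused whole. A call with a gripper value outside its range is refused whole. The fingers move at their own pace and stop on an object; the grip force is fixed at half the most. Time passes only in rows, so rows that repeat a pose let the fingers close. It gives the time, the measured TCP pose, the force, the opening and the grip force at its end, in the units of the state.
- sensors.state(): the state, without advancing time (a new reading comes with each control period).
- cams.snapshot(name): name is "scene" or "top"; returns a dict with "color" (400x640x3 uint8, red, green, blue), "z_map" (400x640 float32, mm along the optical axis (not along the pixel's ray), 0 where there is no reading), "fovy" (degrees; the focal length in pixels is half the picture's height over the tangent of half this angle, whatever the lens; pixels are square), "cx", "cy" (the principal point, pixels), "world_to_cam" (4x4, takes a point from world to camera coordinates). Camera axes: x right, y down, z forward; pixel columns grow to the right and rows downward; lengths in mm; the calibration is good to about 2 mm. A picture is of the moment at which its call begins.
- workorder.hand_in(): hands the job in; it is judged then, once.
Trained networks look in a picture, given as the dict that the camera call returned (one of the last four; its "shot" number tells which), for a name from the list of things; names that differ only in an ending like _2 or _b are one class to them, and where a whole thing is asked for, a point or a joint stands for the part that bears it (a point fixed in the world has none). Each returns a list of dicts, best first, with "score" (0 to 1); they miss things now and then, are a little off and sometimes report something else, mostly with a low value. They report only what shows in the picture. A call takes as long as a camera call. They do not tell look-alikes from the thing itself.
- finder.spot_in(picture, name): "box" ([left, top, right, bottom] in pixels, round what is visible of it).
- finder.masks_of(picture, name): "mask" (400x640 bool, what is visible of it) and "box" ([left, top, right, bottom] in pixels, round what is visible of it).
- finder.pinpoint(picture, name): "at" ([column, row] in pixels: a listed point, or the origin of a listed thing).
The state is a dict: "time_s": time; "joint_pos": joint angles; "qd": joint speeds; "joint_torque": joint torques, N m; "tcp_pos": TCP position; "tool_rot": TCP orientation; "wrist_force": force on the tool from outside, world axes, zero at the start; "torque": the same for the moment, N m; "finger_gap": finger opening in mm; "finger_force": force on a finger pad.
Only numpy, scipy, OpenCV 4.12 (cv2) and the standard library are available. Lean on these libraries where they do the work, as an engineer would, in place of code of your own. Each camera call takes 0.05 s, during which the arm holds its last target. There are 200 camera calls.

## Task

A four-cell laptop battery is to be rebuilt: let four slim cells out into the pick-up pocket of the slim-cell rack by pressing the pad on the tail of its rocking lever right down with the fingertips twice, two cells rolling out at each press. Hold each press until both cells have rolled out, and let the lever come right up in between and at the end, so that the next cells roll down to the gate. Do not touch or lift any cell, do not press the thick-cell rack's lever, and leave the other things on the bench where they are.

Things in the scene. Friction and masses are not known exactly. Their poses are not given: they have to be found in the camera images.
- slim_rack: gravity dispenser holding six SLIM cells (18.4 mm thick): sloping aluminium chute on a dark foot plate screwed to the bench, 222 x 88 mm, 75 mm high at the back. Origin: centre of the foot plate's underside, z up. Chute falls 11 degrees towards -x. Gate at x -26 mm; below it the 85 mm pick-up pocket, behind it the queue. Lever pivot line along y at x -2, z 50 mm
- slim_gate (a point): middle of the slim rack's shut gate plate, on the face towards the queue, half a cell above the chute floor; does not move with the lever
- slim_pad (a point): centre of the top of the slim rack's press pad: black ribbed plate, 34 x 34 mm, on the lever's tail, standing out beside the queue on the rack's +y side (the left, seen from the pocket). In slim_rack's frame: at rest x 36, y 58, z 73 mm, sloping 14 degrees up towards +x; fully down x 43, z 54 mm, sloping 12 degrees the other way. Sprung, 3 to 7 N. The tops of the queued cells beside it are about 60 mm above the bench
- slim_lever (a joint): slim rack's lever angle, rad: 0 = at rest, tail up, gate shut; 0.45 = tail fully down on its stop, gate wide open (a cell passes from about 0.39). With the tail down a stop bar drops behind the second cell, so a full press lets out just two; let up, the gate shuts and the queue rolls down to it. The spring brings it back
- thick_rack: like slim_rack but for three THICK cells (26.4 mm); same foot plate, origin and axes, taller lever (pad at rest 84 mm above the bench). It may stand left or right of the slim rack. Not to be used
- thick_pad (a point): centre of the top of the thick rack's press pad (not to be pressed), same size as the other pad
- thick_lever (a joint): thick rack's lever angle, rad: 0 = at rest, 0.45 = fully down
- slim1: slim cell 1 of 6, counted from the gate: a plain cylindrical battery cell lying in the slim-cell rack, grey sleeve and steel ends, 18.4 mm diameter, 65 mm long, about 47 g; origin at its centre, its length along its y axis
- slim2: slim cell 2 of 6, counted from the gate: a plain cylindrical battery cell lying in the slim-cell rack, grey sleeve and steel ends, 18.4 mm diameter, 65 mm long, about 47 g; origin at its centre, its length along its y axis
- slim3: slim cell 3 of 6, counted from the gate: a plain cylindrical battery cell lying in the slim-cell rack, grey sleeve and steel ends, 18.4 mm diameter, 65 mm long, about 47 g; origin at its centre, its length along its y axis
- slim4: slim cell 4 of 6, counted from the gate: a plain cylindrical battery cell lying in the slim-cell rack, grey sleeve and steel ends, 18.4 mm diameter, 65 mm long, about 47 g; origin at its centre, its length along its y axis
- slim5: slim cell 5 of 6, counted from the gate: a plain cylindrical battery cell lying in the slim-cell rack, grey sleeve and steel ends, 18.4 mm diameter, 65 mm long, about 47 g; origin at its centre, its length along its y axis
- slim6: slim cell 6 of 6, counted from the gate: a plain cylindrical battery cell lying in the slim-cell rack, grey sleeve and steel ends, 18.4 mm diameter, 65 mm long, about 47 g; origin at its centre, its length along its y axis
- thick1: thick cell 1 of 3, counted from the gate: a plain cylindrical battery cell lying in the thick-cell rack, grey sleeve and steel ends, 26.4 mm diameter, 66 mm long, about 90 g; origin at its centre, its length along its y axis
- thick2: thick cell 2 of 3, counted from the gate: a plain cylindrical battery cell lying in the thick-cell rack, grey sleeve and steel ends, 26.4 mm diameter, 66 mm long, about 90 g; origin at its centre, its length along its y axis
- thick3: thick cell 3 of 3, counted from the gate: a plain cylindrical battery cell lying in the thick-cell rack, grey sleeve and steel ends, 26.4 mm diameter, 66 mm long, about 90 g; origin at its centre, its length along its y axis
- driver: loose black-handled screwdriver, 150 mm long, lying between the two racks; bystander
- jar: loose small clear screw jar with black lid, 34 mm diameter, 45 mm high, between the racks towards their far ends; bystander, origin under its base
- tape: loose yellow roll of tape lying flat, 72 mm diameter, 18 mm high; bystander
- pouch: loose black flat laptop pouch battery, 62 x 70 x 6 mm, lying flat; bystander
- tin: loose round steel screw tray, 88 mm diameter, 16 mm high; bystander
Not all that is in view belongs to the job. Leave any pink look-alike of the slim3 alone.

How it is judged:
By the outcome, as a careful person would: the job done as asked, in the order asked, and still so for the second after the job is handed in, with the robot touching nothing.
It also fails if it takes over 38 s, if anything falls off the work surface, if the arm or the gripper's body presses on something with over 40 N, if the wrist force passes 120 N, or if a joint passes its speed limit or range.

## Working session

There is one attempt and no reset: what is moved stays moved. The work goes in short steps, Python scripts to look and compute and a tool call to move; the robot and the scene stay as the last step left them, time stands still between calls to the robot, and variables do not carry over. Pictures are saved under pics/ and viewed, at most 10 in all, crops included, and the job is handed in when it is done.

Besides the shell and the picture viewer there is one more tool, called as name(argument=value, ...) on one line, values as JSON. apply_moves: Moves the arm, as the interface text tells. Its arguments: {"type":"object","properties":{"rows":{"type":"array"}},"required":["rows"]}

```bash
mkdir -p pics; cat > h.py <<'E'
import numpy as np, cv2
from cell import sensors, cams, workorder, finder
def w(p,u,v,z=None):
    f=200/np.tan(np.radians(p["fovy"])/2)
    if z is None:
        r=p["z_map"][max(0,int(v)-1):int(v)+2,max(0,int(u)-1):int(u)+2]; z=np.median(r[r>0])
    c=np.array([(u-p["cx"])/f*z,(v-p["cy"])/f*z,z,1])
    return (np.linalg.inv(p["world_to_cam"])@c)[:3]
E
python3 - <<'E'
from h import *
for n in ("top","scene"):
    p=cams.snapshot(n); cv2.imwrite(f"pics/{n}0.png",p["color"][:,:,::-1])
    for o in ("slim_pad","thick_pad","slim_gate","slim_rack","thick_rack","driver","jar"):
        for d in finder.pinpoint(p,o)[:2]:
            print(n,o,round(d["score"],2),np.round(d["at"],1),np.round(w(p,*d["at"]),1))
s=sensors.state();print(s["tcp_pos"],s["tool_rot"],s["time_s"])
E
```

```text
top slim_pad 0.73 [226.5 171. ] [562.8 226.3  73.2]
top thick_pad 0.71 [382.8 189.6] [ 523.1 -148.2   84. ]
top slim_gate 0.84 [251.3 198.3] [500.  168.5  49.2]
top slim_rack 0.75 [258.8 190.6] [518.8 150.1  53.6]
top thick_rack 0.74 [404.8 210.1] [ 476.8 -206.2   57. ]
top thick_rack 0.68 [252.  188.9] [522.5 166.5  55.9]
top driver 0.61 [322.8 211.9] [471.4  -7.6  15.1]
top driver 0.38 [173.4 190.6] [520.1 374.2   5.2]
top jar 0.54 [325.4 143.7] [639.9 -11.   44.2]
scene slim_pad 0.59 [392.8 223.6] [579.2 217.7  75.5]
scene thick_pad 0.76 [238.9 184.7] [ 542.2 -141.8   85.2]
scene slim_gate 0.74 [373.  199.3] [501.7 168.6  48.5]
scene slim_gate 0.67 [218.9 173.1] [ 497.2 -205.9   57.5]
scene slim_rack 0.69 [368.7 218.7] [563.6 164.1  57.3]
scene thick_rack 0.56 [223.4 184.6] [ 526.8 -186.9   54.6]
scene driver 0.72 [220.7 172.7] [ 496.1 -201.7   58.6]
scene driver 0.51 [304.9 189.1] [474.3   0.7  11.7]
[198.83007787 618.8825209  231.38571515] [4.86180795e-01 3.10363904e+00 2.27791479e-04] 0.8
```

View pics/top0.png

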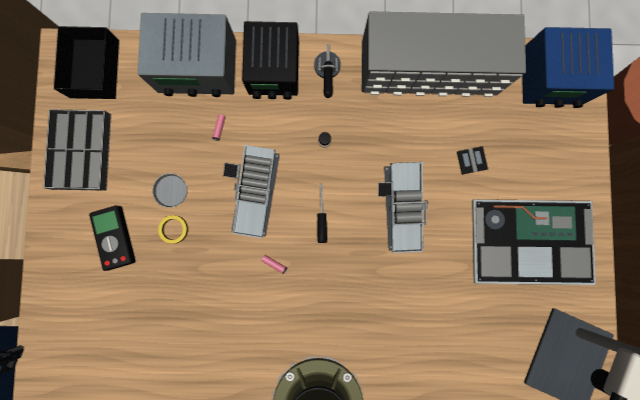

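View pics/scene0.png

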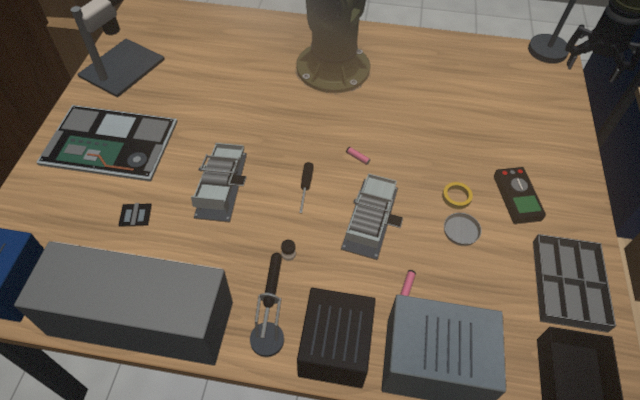

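The top view shows the slim rack at about (255,190) with its pad at (231,170), and the thick rack at (405,207) with its pad at (385,189). The two pink look-alikes are at (218,127) and (274,264). Next I'll refine the pad position and the rack's yaw from the depth map.

```bash
python3 - <<'E'
from h import *
p=cams.snapshot("top")
f=200/np.tan(np.radians(p["fovy"])/2); v,u=np.mgrid[0:400,0:640]; z=p["z_map"]
P=np.stack([(u-p["cx"])/f*z,(v-p["cy"])/f*z,z,np.ones_like(z)],-1)@np.linalg.inv(p["world_to_cam"]).T
g=p["color"].max(2)
m=(u>215)&(u<242)&(v>155)&(v<185)&(P[...,2]>50)&(g<70)
q=P[m][:,:3]; print(m.sum(),q.mean(0),q.min(0),q.max(0), cv2.minAreaRect(q[:,:2].astype(np.float32)))
c=np.c_[q[:,:2],np.ones(len(q))]; print(np.linalg.lstsq(c,q[:,2],rcond=None)[0])
m=(u>225)&(u<285)&(v>140)&(v<245)&(P[...,2]>12)&(g>=70)
m=cv2.morphologyEx(m.astype(np.uint8),cv2.MORPH_OPEN,np.ones((5,5)))>0
q=P[m][:,:3]; print(m.sum(),q.mean(0),cv2.minAreaRect(q[:,:2].astype(np.float32)))
for n in ("slim1","slim_rack"):
  for d in finder.masks_of(p,n)[:8]: print(n,d["score"],d["box"],cv2.minAreaRect(P[d["mask"]][:,:2].astype(np.float32)))
cv2.imwrite("pics/crop.png",cv2.resize(p["color"][130:250,205:295,::-1],None,fx=5,fy=5,interpolation=cv2.INTER_CUBIC))
p=cams.snapshot("scene")
for o in ("slim_pad",):
  for d in finder.masks_of(p,o)[:2]:
    vv,uu=np.nonzero(d["mask"]); print(d["score"],d["box"],w(p,uu.mean(),vv.mean()))
E
```

```text
153 [564.25327413 216.8033799   73.7345806 ] [534.28583106 193.51753759  53.61927577] [579.76448839 232.63022866  84.3376995 ] ((557.730712890625, 212.0416717529297), (42.14482879638672, 41.96039581298828), 82.74842834472656)
[ 3.45872764e-01  2.88970191e-02 -1.27690230e+02]
2509 [514.84317102 162.97468869  48.13455811] ((512.9827880859375, 107.0539779663086), (204.8449249267578, 220.16123962402344), 86.38874816894531)
slim1 0.72 [246.3, 155.7, 272.8, 166.7] ((522.3475341796875, 84.48226928710938), (257.94000244140625, 49.44114303588867), 45.03931427001953)
slim1 0.64 [245.0, 170.3, 272.5, 184.3] ((556.8285522460938, 158.65655517578125), (65.40860748291016, 18.09674835205078), 82.92095947265625)
slim1 0.63 [214.3, 114.4, 224.7, 137.8] ((684.4645385742188, 262.3919982910156), (17.191682815551758, 64.83413696289062), 77.58142852783203)
slim1 0.61 [244.0, 178.8, 266.9, 190.6] ((492.8855895996094, 92.12097930908203), (223.70257568359375, 39.33051300048828), 55.7798957824707)
slim1 0.58 [261.2, 255.6, 285.5, 275.6] ((358.5713195800781, 66.11945343017578), (58.57057189941406, 144.999420166
[... 411 characters left out ...]
 33.24855041503906), 60.74533462524414)
slim_rack 0.83 [222.7, 143.4, 280.3, 237.1] ((524.0176391601562, 124.96559143066406), (238.93960571289062, 209.2880096435547), 4.799680709838867)
slim_rack 0.46 [319.6, 185.7, 328.7, 239.0] ((467.10162353515625, -9.770137786865234), (32.239036560058594, 143.983642578125), 85.40419006347656)
slim_rack 0.4 [379.9, 163.4, 425.3, 252.8] ((493.8053894042969, -138.35198974609375), (274.48980712890625, 224.21937561035156), 82.45869445800781)
slim_rack 0.18 [377.4, 183.0, 428.8, 224.2] ((485.2283020019531, -129.14974975585938), (108.25312805175781, 294.8841552734375), 6.923759937286377)
0.84 [353.5, 194.7, 401.9, 226.4] [532.11156878 199.28638245  54.57159512]
```

View pics/crop.png

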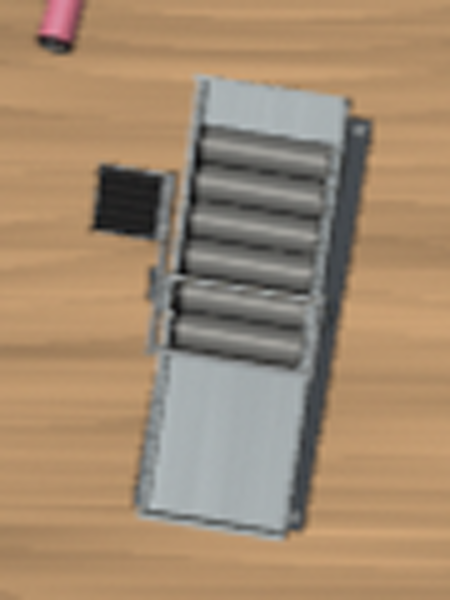

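The crop shows the pad centred at about (130,202), which is top-image (231,170), and the rack's yaw is about -8.5°. That puts the pad at about (565, 216.5, 73.7) in world coordinates. I'll shut the fingers and move to above the pad, with tool y along rack x.

apply_moves(rows=[[0,[-0.962,-0.535,0.15],[0,0,1]],[0,[-0.962,-0.535,0.15],[0,0,1]],[0,[-0.962,-0.535,0.15],[0,0,1]],[0,[-0.962,-0.535,0.15],[0,0,1]],[0,[-0.962,-0.535,0.15],[0,0,1]],[0,[-0.962,-0.535,0.15],[0,0,1]],[0,[-0.962,-0.535,0.15],[0,0,1]],[0,[-0.962,-0.535,0.15],[0,0,1]]])

```text
time_s: 1.85
tcp_pos: [470.9, 328.0, 177.5]
tool_rot: [1.637, 2.681, 0.002]
wrist_force: [0.9, 0.1, -0.0]
finger_gap: -0.1
finger_force: 0.0
```

apply_moves(rows=[[0,[-0.292,0.084,0.12],[0,0,0.793]],[0,[-0.292,0.084,0.12],[0,0,0.793]],[0,[-0.292,0.084,0.12],[0,0,0.793]],[0,[-0.292,0.084,0.12],[0,0,0.793]],[0,[-0.292,0.084,0.12],[0,0,0.793]],[0,[-0.292,0.084,0.12],[0,0,0.793]]])

```text
time_s: 2.45
tcp_pos: [573.3, 220.1, 117.4]
tool_rot: [-2.376, -2.054, -0.0]
wrist_force: [0.0, 0.7, 0.4]
finger_gap: 0.1
finger_force: 0.0
```

```bash
python3 - <<'E'
from h import *
s=sensors.state();print(s["tcp_pos"],s["tool_rot"],s["time_s"],s["wrist_force"])
for n,c in (("top",(130,250,190,310)),("scene",(140,270,310,440))):
    p=cams.snapshot(n); a,b,l,r=c
    cv2.imwrite(f"pics/{n}1.png",cv2.resize(p["color"][a:b,l:r,::-1],None,fx=4.5,fy=4.5,interpolation=cv2.INTER_CUBIC))
i=[cv2.imread(f"pics/{n}1.png") for n in ("top","scene")]
h=max(x.shape[0] for x in i); i=[cv2.copyMakeBorder(x,0,h-x.shape[0],0,0,0) for x in i]
o=np.hstack(i); cv2.imwrite("pics/both1.png",cv2.resize(o,None,fx=.7,fy=.7) if o.shape[1]>800 else o); print(o.shape)
E
```

```text
[573.27398564 220.06759433 117.44547822] [-2.37567478e+00 -2.05422896e+00 -3.50729190e-04] 2.45 [0.03823675 0.69502284 0.4389331 ]
(585, 1125, 3)
```

View pics/both1.png

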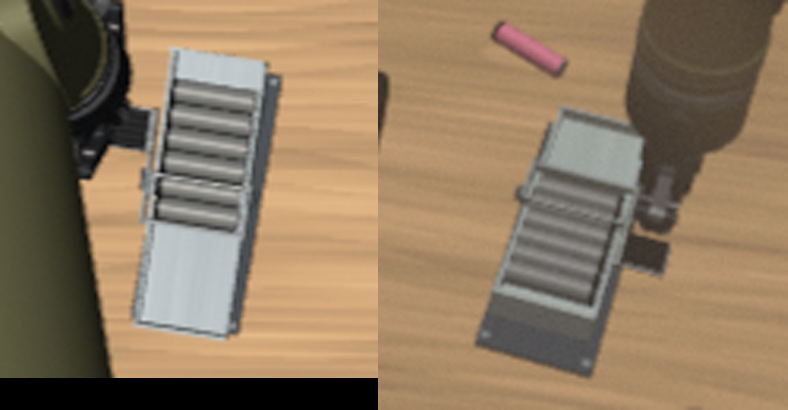

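The left half shows the arm beside the slim rack with the pad partly hidden at (130,130). The right half shows the fingertips at (655,215) and the pad at (645,252), with the tips still about 40 mm above it. I'll check the pad centre from the scene camera's depth.

```bash
python3 - <<'E'
from h import *
p=cams.snapshot("scene")
f=200/np.tan(np.radians(p["fovy"])/2); v,u=np.mgrid[0:400,0:640]; z=p["z_map"]
P=(np.stack([(u-p["cx"])/f*z,(v-p["cy"])/f*z,z,np.ones_like(z)],-1)@np.linalg.inv(p["world_to_cam"]).T)[...,:3]
m=(u>380)&(u<410)&(v>208)&(v<235)&(P[...,2]>58)&(P[...,2]<84)&(p["color"].max(2)<75)
q=P[m]; print(m.sum(),np.round(q.mean(0),1)); t=np.radians(-8.5)
R=np.array([[np.cos(t),-np.sin(t)],[np.sin(t),np.cos(t)]])
r=(q[:,:2])@R; print(np.percentile(r,[2,10,50,90,98],axis=0).round(1))
print("tcp in rack axes",sensors.state()["tcp_pos"][:2]@R, np.array([565,216.5])@R)
k=p["world_to_cam"]@np.r_[sensors.state()["tcp_pos"],1]; print(k[:2]/k[2]*f+[p["cx"],p["cy"]])
# left wall of chute (top of wall) in rack axes near the pad
m=(u>345)&(u<410)&(v>180)&(v<255)&(P[...,2]>50)&(P[...,2]<75)&(p["color"].max(2)>=75)
r=P[m][:,:2]@R; print("wall",np.percentile(r,[1,50,99],axis=0).round(1))
E
```

```text
119 [566.3 219.4  73. ]
[[513.3 274.2]
 [515.6 289.2]
 [528.1 301. ]
 [539.3 312.9]
 [541.5 315.1]]
tcp in rack axes [533.98114636 303.64716552] [526.79322529 297.63425171]
[397.4644154  210.85566676]
wall [[462.2 204.9]
 [544.3 245.9]
 [599.3 313.5]]
```

apply_moves(rows=[[0,[0,0,0.07],[0,0,0]],[0,[0,0,0.1],[0,0,0]],[0,[0,0,0.121],[0,0,0]],[0,[0,0,0.123],[0,0,0]],[0,[0,0,0.123],[0,0,0]],[0,[0,0,0.123],[0,0,0]]])

```text
time_s: 3.2
tcp_pos: [575.0, 219.9, 57.2]
tool_rot: [2.379, 2.051, 0.005]
wrist_force: [3.3, 1.3, 3.3]
finger_gap: 0.3
finger_force: 1.9
```

apply_moves(rows=[[0,[0,0,0.006],[0,0,0]],[0,[0,0,0.006],[0,0,0]]])

```text
time_s: 3.4
tcp_pos: [575.3, 219.9, 54.9]
tool_rot: [2.379, 2.051, 0.006]
wrist_force: [1.8, 1.1, 8.8]
finger_gap: 0.5
finger_force: 4.1
```

apply_moves(rows=[[0,[0,0,0.004],[0,0,0]],[0,[0,0,0.004],[0,0,0]],[0,[0,0,0.004],[0,0,0]],[0,[0,0,0.004],[0,0,0]],[0,[0,0,0.004],[0,0,0]],[0,[0,0,0.004],[0,0,0]]])

```text
time_s: 4.0
tcp_pos: [575.5, 219.9, 54.5]
tool_rot: [2.379, 2.051, 0.007]
wrist_force: [-0.9, -0.5, 17.2]
finger_gap: -0.1
finger_force: 8.2
```

```bash
cat > look.py <<'E'
from h import *
import sys
i=[]
for n,c in (("top",(130,250,210,300)),("scene",(150,270,330,430))):
    p=cams.snapshot(n); a,b,l,r=c
    i.append(cv2.resize(p["color"][a:b,l:r,::-1],None,fx=4.2,fy=4.2,interpolation=cv2.INTER_CUBIC))
cv2.imwrite(sys.argv[1],np.hstack(i)); s=sensors.state(); print(s["time_s"],s["tcp_pos"],s["wrist_force"])
E
python3 look.py pics/b2.png
```

```text
4.1 [575.44193432 219.90523728  54.48122271] [-1.83983745 -0.67780116 16.96762113]
```

View pics/b2.png

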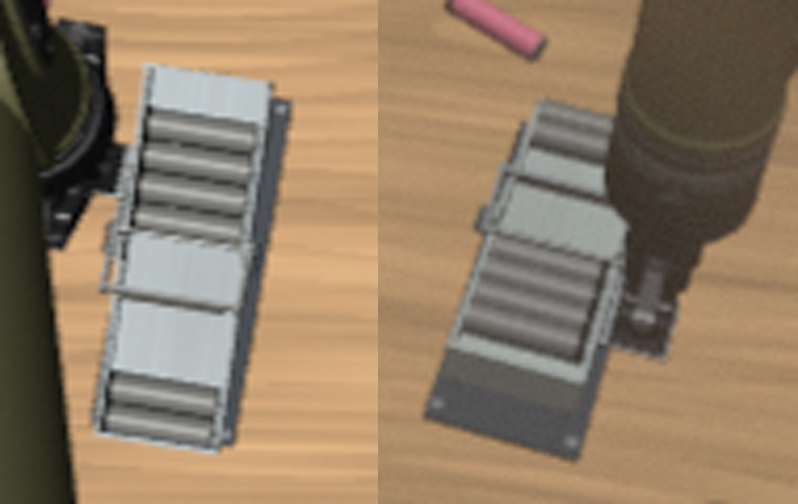

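The first press let two cells out: they lie at the pocket's end at about (160,405) in the left half, with four still held behind the stop bar. Now I'll let the lever right up and wait.

apply_moves(rows=[[0,[0,0,-0.03],[0,0,0]],[0,[0,0,-0.07],[0,0,0]],[0,[0,0,-0.13],[0,0,0]],[0,[0,0,-0.13],[0,0,0]],[0,[0,0,-0.13],[0,0,0]],[0,[0,0,-0.13],[0,0,0]],[0,[0,0,-0.13],[0,0,0]],[0,[0,0,-0.13],[0,0,0]]])

```text
time_s: 4.9
tcp_pos: [573.0, 218.6, 114.7]
tool_rot: [-2.379, -2.051, 0.003]
wrist_force: [-0.3, -0.0, -0.1]
finger_gap: 0.5
finger_force: 0.0
```

apply_moves(rows=[[0,[0,0,0],[0,0,0]],[0,[0,0,0],[0,0,0]],[0,[0,0,0],[0,0,0]],[0,[0,0,0],[0,0,0]],[0,[0,0,0],[0,0,0]],[0,[0,0,0],[0,0,0]]])

```text
time_s: 5.5
tcp_pos: [573.8, 218.9, 115.9]
tool_rot: [2.38, 2.051, 0.0]
wrist_force: [0.1, 0.2, -1.3]
finger_gap: -0.1
finger_force: 0.0
```

```bash
python3 look.py pics/b3.png
```

```text
5.6 [573.78245951 218.88602908 115.88407083] [ 0.46014551  0.67481268 -0.50964981]
```

View pics/b3.png

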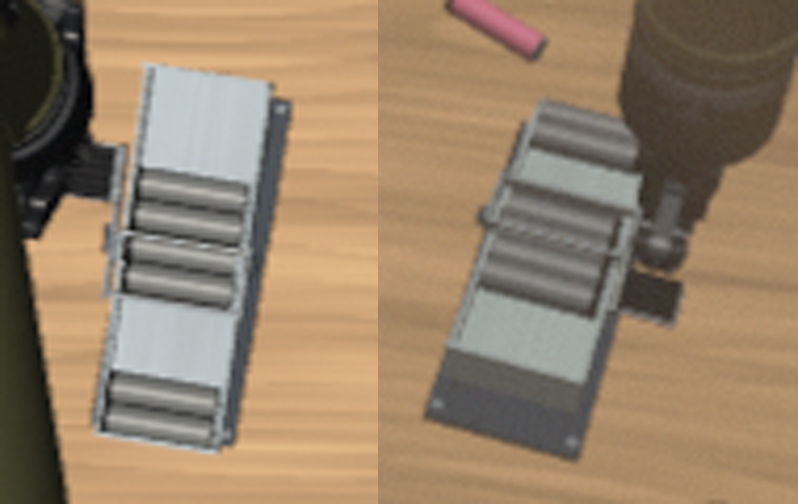

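The lever is fully up, the next two cells are at the gate at about (185,265), and two cells are in the pocket. Second press.

apply_moves(rows=[[0,[0,0,0.07],[0,0,0]],[0,[0,0,0.1],[0,0,0]],[0,[0,0,0.128],[0,0,0]],[0,[0,0,0.13],[0,0,0]],[0,[0,0,0.13],[0,0,0]],[0,[0,0,0.13],[0,0,0]],[0,[0,0,0.13],[0,0,0]],[0,[0,0,0.13],[0,0,0]]])

```text
time_s: 6.4
tcp_pos: [576.2, 218.5, 54.4]
tool_rot: [2.379, 2.049, 0.006]
wrist_force: [-1.7, -2.5, 15.8]
finger_gap: -0.1
finger_force: 7.6
```

apply_moves(rows=[[0,[0,0,0],[0,0,0]],[0,[0,0,0],[0,0,0]],[0,[0,0,0],[0,0,0]],[0,[0,0,0],[0,0,0]]])

```text
time_s: 6.8
tcp_pos: [576.2, 218.5, 54.4]
tool_rot: [2.379, 2.049, 0.006]
wrist_force: [-1.4, -3.4, 16.5]
finger_gap: -0.1
finger_force: 7.6
```

```bash
python3 look.py pics/b4.png
```

```text
6.9 [576.20336197 218.47064381  54.37054771] [-0.83755352 -2.7974384  15.26299729]
```

View pics/b4.png

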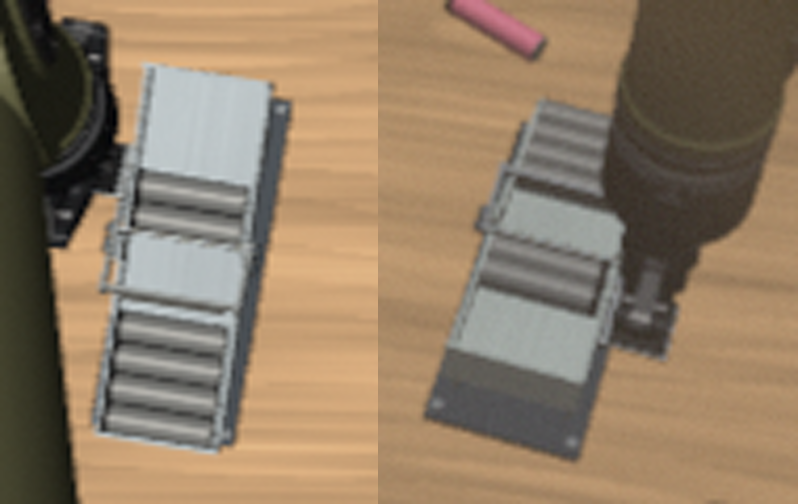

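Four cells are now in the pocket at rows 330–420 and two remain behind the stop bar. I'll release the lever and back off.

apply_moves(rows=[[0,[0,0,-0.03],[0,0,0]],[0,[0,0,-0.07],[0,0,0]],[0,[0,0,-0.15],[0,0,0]],[0,[0,0,-0.25],[0,0,0]],[0,[0,0,-0.25],[0,0,0]],[0,[0,0,-0.25],[0,0,0]],[0,[0,0,-0.25],[0,0,0]],[0,[0,0,-0.25],[0,0,0]]])

```text
time_s: 7.7
tcp_pos: [572.6, 218.6, 174.0]
tool_rot: [-2.379, -2.05, 0.005]
wrist_force: [0.1, -0.0, -0.3]
finger_gap: 0.1
finger_force: 0.0
```

apply_moves(rows=[[0,[0,0,0],[0,0,0]],[0,[0,0,0],[0,0,0]],[0,[0,0,0],[0,0,0]],[0,[0,0,0],[0,0,0]],[0,[0,0,0],[0,0,0]],[0,[0,0,0],[0,0,0]],[0,[0,0,0],[0,0,0]]])

```text
time_s: 8.4
tcp_pos: [573.8, 218.9, 175.9]
tool_rot: [-2.38, -2.051, -0.0]
wrist_force: [-1.0, 0.2, 0.9]
finger_gap: 0.1
finger_force: 0.0
```

```bash
python3 look.py pics/b5.png
```

```text
8.5 [573.79774281 218.88010183 175.89672821] [-0.30663923 -0.73209717  1.48207994]
```

View pics/b5.png

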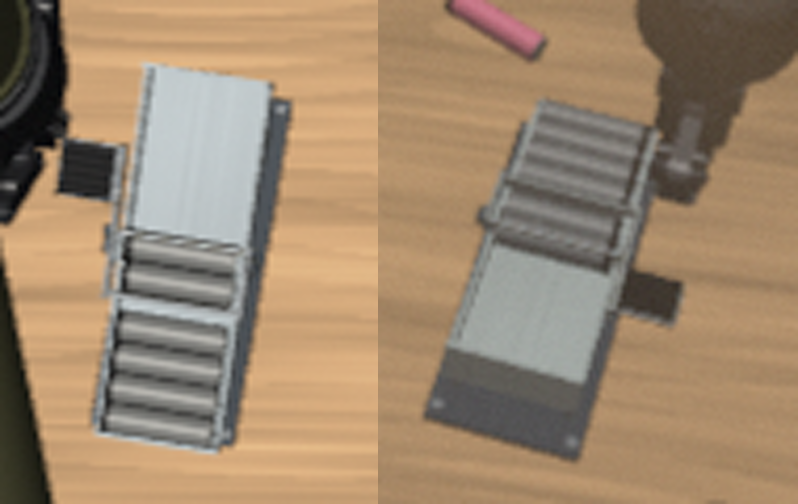

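The pocket holds four cells at rows 330–420, the last two are at the shut gate, the lever is up, and the arm is clear.

```bash
python3 -c "
from cell import workorder
print(workorder.hand_in())"
```

```text
the job is handed in; nothing more can be done
None
```

The job is handed in: two full presses of the slim rack's lever let four slim cells into the pick-up pocket, the last picture shows the lever back up with the last two cells at the gate, and I moved nothing else on the bench.

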